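# Hang the slide carrier on the stainer's sprung dip arm

### The job

Take the loaded slide carrier out of its drip tray by the blue grip and hang it on the stainer's dip arm: bring its cross pin in sideways through the open front of the two hooks, then lower it behind the lips into the throats. The arm is sprung, so ease the carrier down until the arm carries all of its weight before you let go: neither dropping it nor springing the arm back, for the arm must not jerk and spill the glass slides. Keep the carrier upright, never force the pin against the hooks or the arm against its bottom stop, and leave the things around it where they are.

Things in the scene. Friction and masses are not known exactly. Their poses are not given: they have to be found in the camera images.
- carrier: Steel slide carrier with glass slides, 50 (x) x 84 (y) x 186 (z) mm, same after half a turn; weight unknown, 0.25 to 0.9 kg, centred under the grip. Origin: centre of its underside, z up. Rack 31 mm high, wire bail to z = 65, neck 8 (x) x 10 (y) mm from z = 60 to 152, cross pin at z = 105, blue grip block z = 150 to 186. Stands in the drip tray, underside 3 mm above the counter.
- pin (a point): Centre of the carrier's cross pin: 6 mm thick, along the carrier's y, 48 mm long with 10 mm end collars outside 21 mm from the middle. Axes as the carrier's.
- grip (a point): Centre of the carrier's blue grip block (14 x 14 x 36 mm), 63 mm above the pin. Take it here from above, fingers closing along the carrier's x or y.
- seat (a point): On the dip arm, moves with it: where the pin's centre rests when fully home, midway between two hooks. x points away from the open front (the way in), y along the seated pin, z up. The hooks are 5 mm steel cheeks, 11.5 to 16.5 mm either side of the middle: the carrier's neck goes between them, the pin's collars outside. Throat from x = -5 to +5 mm (back wall), floor V-shaped.
- mouth (a point): Middle of the hooks' open front, moves with the arm: 10 mm in front of the seat (seat's -x) and 12 mm above it, axes as the seat's. The opening is 12 mm high for the 6 mm pin: the lips below reach up to 6 mm above the seat (lip x = -10 to -5 mm from the seat), the upper jaws' undersides lie 18 mm above it, their tops 23 mm, noses at x = -11.5. The arm behind is lower than the jaws' tops.
- dip_arm (a joint): How far the dip arm is pressed down its guide, m: 0 at the upper stop, where it rests unloaded (seat 180 mm above the counter), 0.04 at the hard bottom stop. A spring pushes it up with about 1 N at the top and 0.25 N more per mm, so it follows the pin down; how far down it carries the carrier depends on the unknown weight.
- stainer: Bench slide stainer, fixed. Origin on the counter straight under the seat; x as the seat's. White base 196 x 136 mm, x = -72 to +124 mm; glass trough 86 x 116 mm under the hooks, rim 54 mm above the counter; white column 84 mm wide from x = +71 to +121, top at 216 mm.
- drip_tray: Grey drip tray, 120 (x) x 150 (y) x 14 mm, fixed, floor 3 mm thick. Origin: centre of its underside.
- bottle_drop: Bystander: small white bottle with blue cap, 28 mm wide, 58 tall, upright; origin at its foot.
- slide_box: Bystander: carton of cover slips, 60 x 85 x 34 mm; origin at the centre of its underside.
- forceps: Bystander: steel forceps lying flat, 119 x 9 x 9 mm; origin under the middle.
- reagent_c: Bystander: white rectangular reagent bottle with white cap, 44 x 56 x 88 mm, upright; origin at the centre of its underside.
Mind the look-alikes: they are no part of the job. Of the things that look like the carrier, the largest one is meant.

How it is judged:
On the way, in this order (a step that is already met when the one before it is completed fails the run):
1. the carrier is lifted clear of the drip tray (z of carrier in the frame of drip_tray above 0.03 m), for 0.2 s.
2. the pin has come in through the open front, between lips and upper jaws (x of pin in the frame of seat between -0.005 and 0.006 m and z of pin in the frame of seat between 0.004 and 0.018 m and y of pin in the frame of seat between -0.008 and 0.008 m), for 0.05 s.
At the end, for the whole second after the job is handed in: The carrier hangs by its pin in both throats, released, at rest (< 30 mm/s): pin centre within 3.5 mm of the seat in x, 8 mm in y, 2.5 mm in z and 0.2 rad of the seat's y; carrier upright within 0.2 rad; arm pressed down more than 3 mm by its weight (x of pin in the frame of seat between -0.0035 and 0.0035 m and z of pin in the frame of seat between -0.0025 and 0.0025 m and y of pin in the frame of seat between -0.008 and 0.008 m and angle between the y axis of pin and the y axis of seat, either way round below 0.2 rad and angle between carrier's own z axis and vertical below 0.2 rad and value of joint dip_arm above 0.003 m and linear speed of carrier below 0.03 m/s); the robot touches nothing.
It fails at once if the dip arm jerks: it moves faster than 60 mm/s down or up (velocity of joint dip_arm above 0.06 m/s or velocity of joint dip_arm below -0.06 m/s).
It fails at once if the carrier is forced against the dip arm with more than 15 N (contact force between carrier and dip_arm above 15 N).
It fails at once if the carrier is tipped by more than 0.4 rad (angle between carrier's own z axis and vertical above 0.4 rad).
It fails at once if a bystander is moved by more than 20 mm (distance of any of bottle_drop, slide_box, forceps, reagent_c from where it was at the start of the episode above 0.02 m).
It also fails if it takes over 54 s, if anything falls off the work surface, if the arm or the gripper's body presses on something with over 40 N, if the wrist force passes 120 N, or if a joint passes its speed limit or range.

### The arm

A 6-joint arm with a two-finger parallel gripper is mounted at the origin on a cart in front of the work surface, level with it; the furniture and walls round the work are solid. World frame = base frame: x ahead of the robot, y to its left, z up, the work surface at z = 0. Lengths are in m, angles in rad, forces in N, time in s.
With the tool pointing down it reaches from about 0.3 to 0.875 m from the base axis. Payload 6.4 kg.
Tool frame: the origin (TCP) lies between the finger pads; the fingertips stand 19 mm ahead of it and the grasp point (between the pads) is the TCP (ctrl.tips_ahead is the z of the fingertips in the tool frame, in m); z points along the fingers, y is the line along which they close (so a half turn about z gives the same grasp; the last joint's range is limited). The gripper opens to 85 mm and grips with 20 to 120 N. Pads are 22 mm wide; open, the fingers measure 114 mm over their backs; the gripper's body (76 mm by 85 mm) begins 54 mm behind the grasp point. The pads swing forward as they close: fully open they stand 13 mm farther back than shut.
Start: joints at [-1.404, 0.181, 1.607, -0, 1.354, -0.206], TCP at [0.209, -0.536, 0.25] pointing down, gripper open.
Joint ranges: [-2.99, 2.99], [-0.89, 2.07], [0.3, 2.58], [-1.14, 4.28], [0, 2.63], [-3.12, 3.12]. Speed limits (rad/s): [2.57, 2.57, 3.01, 3.14, 3.14, 3.14].

### API

Orientations are given as a unit quaternion [w, x, y, z].
In Python, from bench import readout, vision, ctrl gives the robot as it stands.
- The arm moves only by the tool play_rows, never from a script. Its arguments are lists of equal length, an entry for each row: "xyz": the shift along the tool's x, y, z in mm, a list of three; "rot": the turn, a rotation vector about the tool's x, y, z in rad, a list of three; "grip": the opening, from 0 (shut) to 1 (fully open). In form: {"xyz": [[x, y, z], ...], "rot": [[rx, ry, rz], ...], "grip": [grip, ...]}. A call has exactly 10 rows; each row is the pose to reach, as a shift and turn from the pose commanded when the call began, along the tool's axes at that moment; what a row does not reach only later rows make up. A row lasts 1/8 s, in which the tool goes at most 62.5 mm and 10.7 degrees, less where a joint would pass 70% of its speed; a pose out of reach is approached as far as the arm can. A call with a gripper value outside its range is refused whole. The fingers move at their own pace and stop on an object; the grip force is fixed at half the most. Time passes only in rows, so rows that repeat a pose let the fingers close, or fill a call up. It gives the time, the measured TCP pose, the force, the opening and the grip force at its end, in the units of the state.
- readout.get_obs(): the state, without advancing time (a new reading comes with each control period).
- vision.camera(name): name is "scene" or "top"; returns a dict with "color" (420x560x3 uint8, red, green, blue), "depth" (420x560 float32, m along the optical axis (not along the pixel's ray), 0 where there is no reading), "camera_matrix" (3x3 intrinsics, pixels), "k1" (the pictures are not rectified: a ray, as slopes to the right and down, at radius r is drawn at 1 + k1 r^2 times it, then the intrinsics apply), "extrinsics" (4x4, takes a point from camera to world coordinates). Camera axes: x right, y down, z forward; pixel columns grow to the right and rows downward; lengths in m; the calibration is good to about 2 mm. A picture is of the moment at which its call begins.
- ctrl.hand_in(): hands the job in; it is judged then, once.
The state is a dict: "time_s": time; "q": joint angles; "dq": joint speeds; "joint_efforts": joint torques, N m; "eef_pos": TCP position; "eef_rot": TCP orientation; "wrist_force": force on the tool from outside, world axes, zero at the start; "torque": the same for the moment, N m; "opening": opening from 0.0 (shut) to 1.0 (fully open); "grasp_force": force on a finger pad.
Only numpy, scipy, OpenCV 4.12 (cv2) and the standard library are available. Lean on these libraries where they do the work, as an engineer would, in place of code of your own. Each camera call takes 0.05 s, during which the arm holds its last target. There are 200 camera calls.

## Working session

There is one attempt and no reset: what is moved stays moved. The work goes in short steps, Python scripts to look and compute and a tool call to move; the robot and the scene stay as the last step left them, time stands still between calls to the robot, and variables do not carry over. Pictures are saved under pics/ and viewed, at most 10 in all, crops included, and the job is handed in when it is done.

Besides the shell and the picture viewer there is one more tool, called after "Emit:" by a JSON object that holds its "op" and its "data", one argument or row to a line. play_rows: Moves the arm, as the interface text tells. Its arguments: {"type":"object","properties":{"xyz":{"type":"array","items":{"type":"array","items":{"type":"number"}}},"rot":{"type":"array","items":{"type":"array","items":{"type":"number"}}},"grip":{"type":"array","items":{"type":"number"}}},"required":["xyz","rot","grip"]}

```bash
mkdir -p pics; cat > h.py <<'E'
import numpy as np, cv2
from bench import readout, vision, ctrl
def cam(n,save=None):
    d=vision.camera(n)
    if save: cv2.imwrite('pics/'+save,d['color'][:,:,::-1])
    np.savez('last_%s.npz'%n,**d)
    return d
def load(n): return dict(np.load('last_%s.npz'%n))
def cloud(d):
    h,w=d['depth'].shape; u,v=np.meshgrid(np.arange(w),np.arange(h))
    K=d['camera_matrix']
    p=cv2.undistortPoints(np.stack([u,v],-1).reshape(-1,1,2).astype(np.float64),K,np.array([float(d['k1']),0,0,0])).reshape(h,w,2)
    z=d['depth']; P=np.dstack([p[...,0]*z,p[...,1]*z,z])
    E=d['extrinsics']; return P@E[:3,:3].T+E[:3,3]
E
python3 - <<'E'
from h import *
o=readout.get_obs(); print(o)
for n in('scene','top'):
    d=cam(n,n+'0.png'); print(n,d['extrinsics'].round(3).tolist(),d['k1'],d['camera_matrix'].round(1).tolist())
E
```

```text
{'time_s': 0.0, 'q': array([-1.40432461e+00,  1.81554903e-01,  1.60799292e+00,  6.17227294e-06,
        1.35380523e+00, -2.06293526e-01]), 'dq': array([ 0.00099262,  0.00016581,  0.00069835,  0.00064505, -0.000619  ,
       -0.00115291]), 'joint_efforts': array([-3.57922709e-04, -4.44878340e+01, -3.51336980e+01, -3.16491769e-04,
        9.06698930e-03,  4.28257323e-06]), 'eef_pos': array([ 0.20934485, -0.53498426,  0.24938362]), 'eef_rot': array([-8.79965425e-04,  9.82680726e-01,  1.85304660e-01,  2.05369991e-05]), 'wrist_force': array([ 0.45393994, -0.15439135,  0.50371514]), 'torque': array([0.0498399 , 0.00067678, 0.0220971 ]), 'grasp_force': 0.0, 'opening': 1.0036993348599712}
scene [[0.852, -0.226, 0.471, -0.163], [-0.523, -0.342, 0.781, -1.119], [-0.015, -0.912, -0.41, 0.706], [0.0, 0.0, 0.0, 1.0]] -0.03788856227036886 [[424.9, 0.0, 271.2], [0.0, 424.9, 207.7], [0.0, 0.0, 1.0]]
top [[-0.01, -0.983, 0.182, 0.281], [-1.0, 0.015, 0.024, -0.052], [-0.027, -0.182, -0.983, 1.375], [0.0, 0.0, 0.0, 1.0]] -0.04501353024407219 [[435.9, 0.0, 281.0], [0.0, 435.9, 203.7], [0.0, 0.0, 1.0]]
```

View pics/scene0.png

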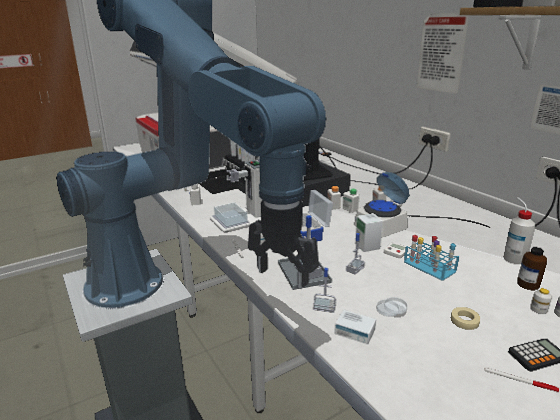

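View pics/top0.png

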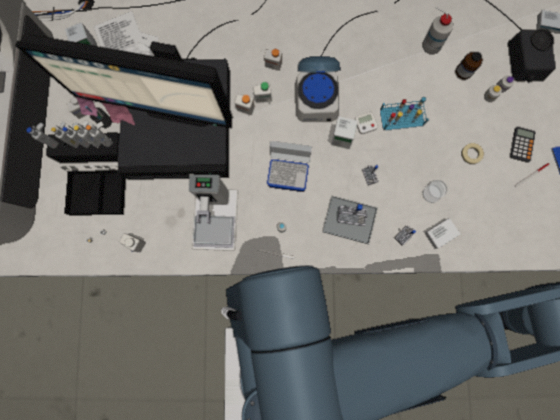

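Scene: the stainer is at top-view (213,215), and the tray with the carrier at (350,218). Look-alikes stand at (371,175) and (404,235). Next: a close-up and a point cloud.

```bash
python3 - <<'E'
from h import *
d=load('top'); P=cloud(d); c=d['color'][:,:,::-1]
a=cv2.resize(c[165:265,180:260],None,fx=5,fy=5,interpolation=cv2.INTER_CUBIC)
b=cv2.resize(c[165:265,320:400],None,fx=5,fy=5,interpolation=cv2.INTER_CUBIC)
cv2.imwrite('pics/crop1.png',np.hstack([a,b])[:, :800])
for (u,v) in [(213,220),(350,218),(371,175),(404,235),(205,187),(281,227),(204,205),(130,242)]: print(u,v,P[v,u].round(3))
# stainer: height map features
x,y,z=P[...,0],P[...,1],P[...,2]
def box(m,nm):
    q=P[m][:,:2]; r=cv2.minAreaRect((q*1000).astype(np.float32)); print(nm,m.sum(),q.mean(0).round(4),r)
H=c[...,:].astype(int)
v,u=np.mgrid[:420,:560]
reg=lambda u0,u1,v0,v1:(u>u0)&(u<u1)&(v>v0)&(v<v1)
box(reg(315,385,190,250)&(z>.008)&(z<.018),'trayrim')
box(reg(315,385,190,250)&(z>.14)&(z<.2),'grip')
box(reg(320,385,190,250)&(z>.02)&(z<.06),'rack')
box(reg(180,245,165,255)&(z>.2)&(z<.23),'column')
box(reg(180,245,165,255)&(z>.15)&(z<.2)&(v>195),'arm')
box(reg(180,245,180,255)&(z>.045)&(z<.06),'trough')
box(reg(180,245,180,255)&(z>.01)&(z<.06),'base')
E
```

```text
213 220 [0.483 0.197 0.02 ]
350 218 [ 0.483 -0.234  0.024]
371 175 [ 0.622 -0.307  0.017]
404 235 [ 0.429 -0.402  0.011]
205 187 [0.546 0.185 0.215]
281 227 [ 0.453 -0.019  0.059]
204 205 [0.498 0.189 0.202]
130 242 [0.41  0.435 0.087]
trayrim 305 [ 0.4809 -0.2344] ((480.291748046875, -231.13192749023438), (163.75111389160156, 194.2911834716797), 7.323213577270508)
grip 34 [ 0.4895 -0.2373] ((490.86090087890625, -237.28030395507812), (11.79232120513916, 13.21418285369873), 84.42294311523438)
rack 261 [ 0.488  -0.2368] ((479.43988037109375, -232.7997283935547), (91.07868957519531, 115.12921142578125), 73.95409393310547)
column 668 [0.5445 0.1884] ((516.6023559570312, 190.88003540039062), (83.21073150634766, 130.4951934814453), 86.46805572509766)
arm 208 [0.4963 0.1881] ((492.5692138671875, 183.0002899169922), (55.31296920776367, 82.64990234375), 87.12564849853516)
trough 160 [0.4567 0.1924] ((489.835205078125, 193.33523559570312), (116.53397369384766, 166.13172912597656), 89.567138671875)
base 1900 [0.4671 0.1849] ((487.2840881347656, 179.12246704101562), (159.53561401367188, 196.0603485107422), 88.84684753417969)
```

View pics/crop1.png

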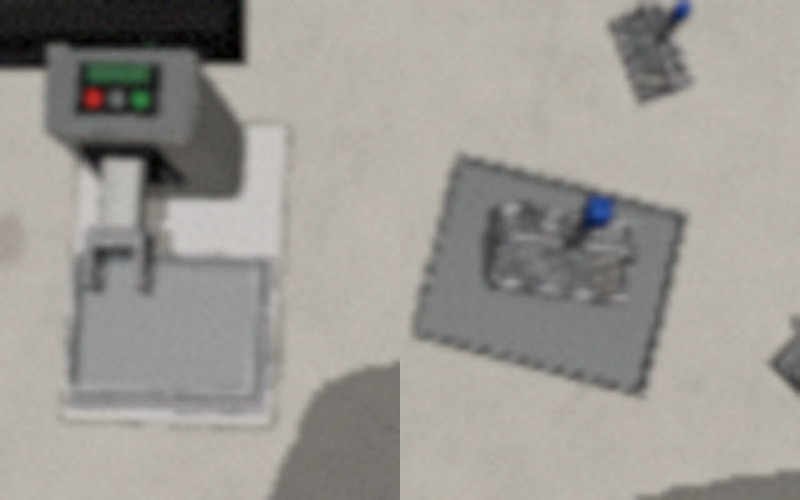

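```bash
python3 - <<'E'
from h import *
v,u=np.mgrid[:420,:560]
for n in('top','scene'):
    d=load(n); P=cloud(d); x,y,z=P[...,0],P[...,1],P[...,2]
    c=d['color'].astype(int); blue=(c[...,2]>c[...,0]+50)&(c[...,2]>c[...,1]+30)
    m=blue&(abs(x-.49)<.04)&(abs(y+.237)<.04)&(z>.1)
    q=P[m]; print(n,'blue',m.sum(),q.mean(0).round(4),q.min(0).round(4),q.max(0).round(4))
    t=m&(z>.182); 
    if t.any(): print(' topface',t.sum(),P[t].mean(0).round(4),P[t].min(0).round(4),P[t].max(0).round(4))
    r=(abs(x-.488)<.06)&(abs(y+.237)<.06)&(z>.026)&(z<.04)
    rr=cv2.minAreaRect((P[r][:,:2]*1000).astype(np.float32)); print(' rack',r.sum(),P[r].mean(0).round(4),rr)
    w=(abs(x-.48)<.12)&(abs(y-.19)<.1)
    cm=(abs(x-.55)<.1)&(abs(y-.19)<.08)&(z>.209)&(z<.224)
    if cm.sum()>5: print(' col',cm.sum(),P[cm].mean(0).round(4),cv2.minAreaRect((P[cm][:,:2]*1000).astype(np.float32)))
    if n=='top':
        am=(abs(x-.48)<.06)&(abs(y-.19)<.05)&(z>.15)&(z<.209)
        for i,j in zip(*np.nonzero(am)): pass
        for row in range(198,228):
            s=np.nonzero(am[row])[0]
            print(row,[(int(k),*(P[row,k]*1000).round().astype(int).tolist()) for k in s] if len(s)<14 else (s.min(),s.max(),P[row,s.min()].round(3),P[row,s.max()].round(3)))
        # base plate & trough
        b=w&(z>.005)&(z<.03); print(cv2.minAreaRect((P[b][:,:2]*1000).astype(np.float32)))
E
```

```text
top blue 20 [ 0.4896 -0.2389  0.1871] [ 0.4845 -0.2435  0.1767] [ 0.4971 -0.2345  0.1927]
 topface 17 [ 0.4904 -0.2389  0.1888] [ 0.4854 -0.2435  0.1838] [ 0.4971 -0.2345  0.1927]
 rack 200 [ 0.4879 -0.2364  0.032 ] ((491.4770202636719, -237.92860412597656), (85.87027740478516, 50.70695877075195), 81.40674591064453)
 col 515 [0.5565 0.1885 0.2153] ((553.1682739257812, 189.04412841796875), (82.37042236328125, 57.191490173339844), 86.53792572021484)
198 (np.int64(200), np.int64(213), array([0.526, 0.209, 0.164]), array([0.524, 0.171, 0.168]))
199 [(201, 516, 199, 195), (202, 516, 196, 198), (203, 516, 194, 196), (204, 516, 191, 196), (205, 516, 188, 197), (206, 516, 185, 196), (207, 516, 183, 194), (208, 516, 180, 193), (209, 519, 180, 180)]
200 [(201, 514, 199, 195), (202, 513, 197, 195), (203, 514, 194, 193), (204, 514, 192, 192), (205, 513, 188, 196), (206, 514, 186, 193), (207, 513, 183, 195), (208, 514, 180, 192), (209, 516, 180, 179)]
201 [(201, 510, 199, 198), (202, 511, 197, 194), (203, 510, 193, 196), (204, 511, 191, 194), (205, 511, 188, 194), (206, 511, 186, 194), (207, 510,
[... 3815 characters left out ...]
204), (209, 454, 179, 180), (210, 455, 177, 172)]
223 [(199, 453, 210, 165), (209, 452, 180, 172), (210, 452, 177, 174)]
224 []
225 []
226 []
227 []
((472.7891845703125, 190.1905517578125), (224.0948486328125, 199.4074249267578), 0.16102911531925201)
scene blue 60 [ 0.4871 -0.2437  0.175 ] [ 0.4825 -0.2515  0.1557] [ 0.4957 -0.2335  0.1926]
 topface 18 [ 0.4878 -0.2431  0.1878] [ 0.4825 -0.2489  0.1822] [ 0.4957 -0.2339  0.1926]
 rack 34 [ 0.4934 -0.2738  0.031 ] ((493.6221618652344, -248.2206268310547), (80.33959197998047, 31.44049072265625), 89.7886962890625)
 col 103 [0.5499 0.185  0.2152] ((552.1277465820312, 186.9962158203125), (85.84812927246094, 48.677555084228516), 75.49923706054688)
```

Emit:
{"op": "play_rows", "data": {
  "xyz": [
    [30,-14,0],
    [75,-35,0],
    [125,-59,0],
    [175,-82,0],
    [225,-106,0],
    [275,-130,0],
    [320,-151,0],
    [355,-167,0],
    [370,-174,0],
    [370,-174,0]
  ],
  "rot": [
    [0,0,0.05],
    [0,0,0.1],
    [0,0,0.17],
    [0,0,0.24],
    [0,0,0.31],
    [0,0,0.38],
    [0,0,0.45],
    [0,0,0.5],
    [0,0,0.522],
    [0,0,0.522]
  ],
  "grip": [1,1,1,1,1,1,1,1,1,1]
}}

```text
time_s: 1.35
eef_pos: [0.491, -0.2376, 0.2498]
eef_rot: [-0.0, 0.997, -0.073, -0.0]
wrist_force: [-0.3, 0.4, 0.0]
opening: 1.001
grasp_force: 0.0
```

```bash
cat >> h.py <<'E'
from scipy.spatial.transform import Rotation as R
def pose():
    o=readout.get_obs(); q=o['eef_rot']; r=R.from_quat([q[1],q[2],q[3],q[0]])
    return o,o['eef_pos'],r
def to(target,yaw=None):
    o,p,r=pose(); M=r.as_matrix(); cy=np.arctan2(M[1,0],M[0,0])
    print('t',round(o['time_s'],2),'p',p.round(4),'yaw',cy.round(3),'tilt',M[2].round(4),'F',o['wrist_force'].round(2),'T',o['torque'].round(2),'open',round(o['opening'],3),'g',round(o['grasp_force'],1))
    print('shift mm',(M.T@(np.array(target)-p)*1000).round(1), 'rz',None if yaw is None else round(cy-yaw,3))
E
python3 - <<'E'
from h import *
to([.4905,-.2385,.171],-.15)
d=cam('scene','s1.png'); c=d['color'][160:300,240:380,::-1]
cv2.imwrite('pics/s1c.png',cv2.resize(c,None,fx=4,fy=4,interpolation=cv2.INTER_CUBIC))
E
```

```text
t 1.35 p [ 0.491  -0.2376  0.2498] yaw -0.147 tilt [-8.e-04 -5.e-04 -1.e+00] F [-0.27  0.45  0.01] T [ 0.01 -0.06 -0.02] open 1.001 g 0.0
shift mm [-0.3  1.  78.8] rz 0.003
```

View pics/s1c.png

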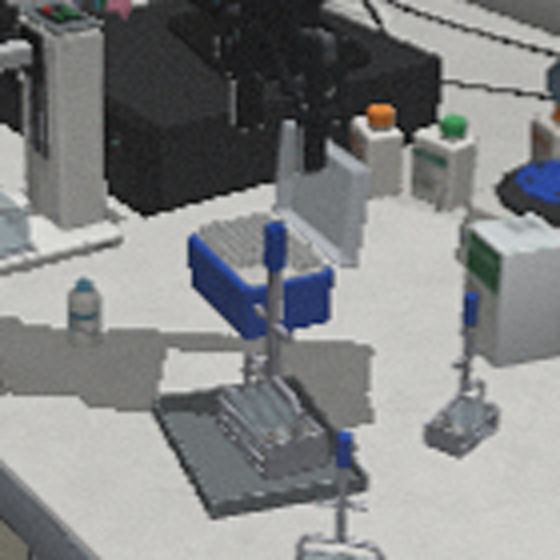

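The crop shows the carrier upright in the tray with its blue grip at crop (275,245), and the gripper above it. I'll descend and close.

Emit:
{"op": "play_rows", "data": {
  "xyz": [
    [0,1,20],
    [0,1,45],
    [0,1,65],
    [0,1,79],
    [0,1,79],
    [0,1,79],
    [0,1,79],
    [0,1,79],
    [0,1,79],
    [0,1,79]
  ],
  "rot": [
    [0,0,0],
    [0,0,0],
    [0,0,0],
    [0,0,0],
    [0,0,0],
    [0,0,0],
    [0,0,0],
    [0,0,0],
    [0,0,0],
    [0,0,0]
  ],
  "grip": [1,1,1,1,1,0,0,0,0,0]
}}

```text
time_s: 2.65
eef_pos: [0.4907, -0.2398, 0.1718]
eef_rot: [0.0, 0.997, -0.074, 0.0]
wrist_force: [-0.9, 1.2, 3.4]
opening: 0.159
grasp_force: 58.4
```

```bash
python3 - <<'E'
from h import *
to([.4905,-.2385,.26],-.15)
E
```

```text
t 2.65 p [ 0.4907 -0.2398  0.1718] yaw -0.149 tilt [ 6.e-04  3.e-04 -1.e+00] F [-0.9   1.15  3.43] T [ 0.14  0.03 -0.03] open 0.159 g 58.4
shift mm [ -0.4  -1.2 -88.2] rz 0.001
```

Emit:
{"op": "play_rows", "data": {
  "xyz": [
    [0,0,-3],
    [0,0,-8],
    [0,0,-16],
    [0,0,-30],
    [0,0,-45],
    [0,0,-65],
    [0,0,-85],
    [0,0,-105],
    [0,0,-120],
    [0,0,-120]
  ],
  "rot": [
    [0,0,0],
    [0,0,0],
    [0,0,0],
    [0,0,0],
    [0,0,0],
    [0,0,0],
    [0,0,0],
    [0,0,0],
    [0,0,0],
    [0,0,0]
  ],
  "grip": [0,0,0,0,0,0,0,0,0,0]
}}

```text
time_s: 3.9
eef_pos: [0.4911, -0.2402, 0.2931]
eef_rot: [0.001, 0.997, -0.075, 0.001]
wrist_force: [0.8, -0.3, -3.4]
opening: 0.154
grasp_force: 58.5
```

```bash
python3 - <<'E'
from h import *
to([.405,.195,.29],-.05)
E
```

```text
t 3.9 p [ 0.4911 -0.2402  0.2931] yaw -0.149 tilt [ 0.0029  0.0016 -1.    ] F [ 0.79 -0.25 -3.41] T [-0.02 -0.02  0.03] open 0.154 g 58.5
shift mm [-149.9 -417.6    2. ] rz -0.099
```

Emit:
{"op": "play_rows", "data": {
  "xyz": [
    [-5,-15,0],
    [-16,-45,0],
    [-28,-79,0],
    [-41,-114,0],
    [-54,-150,0],
    [-67,-186,0],
    [-80,-222,0],
    [-93,-258,0],
    [-106,-294,0],
    [-118,-328,0]
  ],
  "rot": [
    [0,0,0],
    [0,0,-0.01],
    [0,0,-0.02],
    [0,0,-0.03],
    [0,0,-0.04],
    [0,0,-0.05],
    [0,0,-0.06],
    [0,0,-0.07],
    [0,0,-0.08],
    [0,0,-0.1]
  ],
  "grip": [0,0,0,0,0,0,0,0,0,0]
}}

```text
time_s: 5.15
eef_pos: [0.4209, 0.1041, 0.2902]
eef_rot: [-0.0, 1.0, -0.024, -0.001]
wrist_force: [-0.3, -0.5, -2.8]
opening: 0.156
grasp_force: 58.7
```

```bash
python3 - <<'E'
from h import *
to([.405,.195,.275],-.05)
E
```

```text
t 5.15 p [0.4209 0.1041 0.2902] yaw -0.048 tilt [-2.e-03 -4.e-04 -1.e+00] F [-0.31 -0.5  -2.77] T [ 0.01  0.01 -0.03] open 0.156 g 58.7
shift mm [-20.2 -90.   15.3] rz 0.002
```

Emit:
{"op": "play_rows", "data": {
  "xyz": [
    [-5,-20,0],
    [-10,-42,0],
    [-15,-62,3],
    [-18,-78,10],
    [-20,-87,18],
    [-20,-88,26],
    [-20,-88,34],
    [-20,-88,34],
    [-20,-88,34],
    [-20,-88,34]
  ],
  "rot": [
    [0,0,0],
    [0,0,0],
    [0,0,0],
    [0,0,0],
    [0,0,0],
    [0,0,0],
    [0,0,0],
    [0,0,0],
    [0,0,0],
    [0,0,0]
  ],
  "grip": [0,0,0,0,0,0,0,0,0,0]
}}

```text
time_s: 6.4
eef_pos: [0.4073, 0.1909, 0.2577]
eef_rot: [-0.0, 1.0, -0.025, 0.0]
wrist_force: [1.0, -1.1, -2.4]
opening: 0.149
grasp_force: 58.8
```

```bash
python3 - <<'E'
from h import *
to([.446,.194,.256],-.05)
o=[]
for n in('top','scene'):
    d=cam(n); P=cloud(d); x,y,z=P[...,0],P[...,1],P[...,2]
    m=(abs(x-.44)<.06)&(abs(y-.195)<.05)&(z>.15)&(z<.24); v,u=np.nonzero(m); print(n,len(u),u.min() if len(u) else 0,u.max() if len(u) else 0,v.min(),v.max())
    cv,cu=(215,210) if n=='top' else (int(np.median(v)),int(np.median(u)))
    o.append(cv2.resize(d['color'][cv-40:cv+40,cu-26:cu+27,::-1],(395,600),interpolation=cv2.INTER_CUBIC)); print(cv,cu)
cv2.imwrite('pics/c2.png',np.hstack(o))
E
```

```text
t 6.4 p [0.4073 0.1909 0.2577] yaw -0.05 tilt [ 7.e-04 -2.e-04 -1.e+00] F [ 0.96 -1.06 -2.39] T [ 0.01 -0.02 -0.01] open 0.149 g 58.8
shift mm [38.5 -5.   1.7] rz 0.0
top 149 201 219 205 241
215 210
scene 228 214 242 166 192
176 231
```

View pics/c2.png

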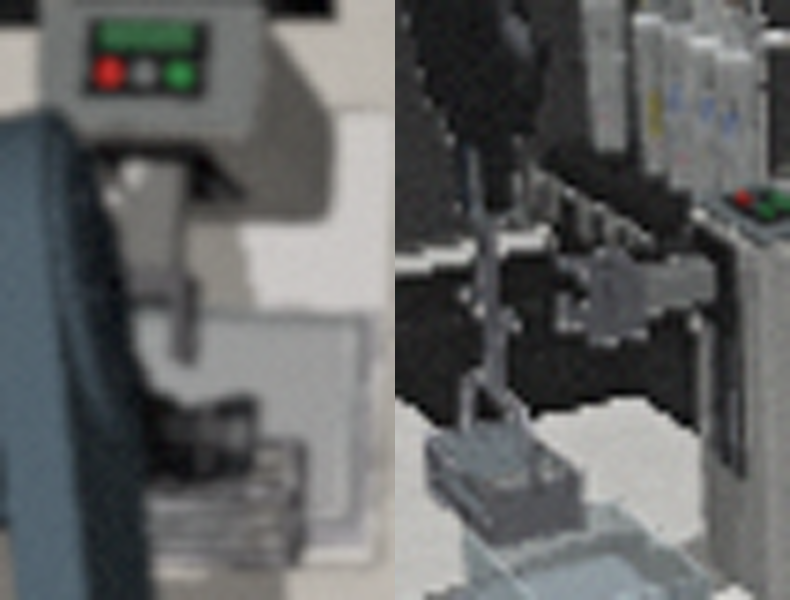

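The right half shows the carrier upright with its pin at crop (490,308). The hook mouth is to the right of it at (565,290). I'll overlay the models to check the alignment.

```bash
cat > ov.py <<'E'
from h import *
def proj(d,X):
    E=np.linalg.inv(d['extrinsics']); r=cv2.Rodrigues(E[:3,:3])[0]
    return cv2.projectPoints(np.atleast_2d(X).astype(float),r,E[:3,3],d['camera_matrix'],np.array([float(d['k1']),0,0,0]))[0].reshape(-1,2)
def overlay(d,seat,yaw,dip,cu,cv,fn,s=9,w=44,h=33,drop=.0638):
    c=cv2.resize(d['color'][cv-h:cv+h,cu-w:cu+w,::-1],None,fx=s,fy=s,interpolation=cv2.INTER_CUBIC)
    def line(X,col):
        p=proj(d,np.array(X)); p=(p-[cu-w,cv-h]+.5)*s
        cv2.polylines(c,[np.int32(p.round())],False,col,1,cv2.LINE_AA)
    S=np.array(seat)-[0,0,dip]; Rz=R.from_euler('z',yaw).as_matrix()
    for yy in(-.0165,.0165):
        prof=[(-.0115,.023),(-.0115,.018),(.005,.018),(.005,0),(0,-.003),(-.005,0),(-.005,.006),(-.010,.006),(-.010,-.005)]
        line([S+Rz@[a,yy,b] for a,b in prof],(0,0,255) if yy<0 else (0,200,255))
    o,p,r=pose(); M=r.as_matrix(); g=p+M@[0,0,drop]; ya=M[:,1]
    line([g-ya*.024,g+ya*.024],(0,255,0)); line([g,p],(0,255,0))
    cv2.imwrite('pics/'+fn,c)
E
python3 - <<'E'
from ov import *
d=load('scene'); overlay(d,(.461,.192,.18),-.05,0,231,180,'o1.png')
P=cloud(d); x,y,z=P[...,0],P[...,1],P[...,2]
m=(abs(x-.46)<.03)&(abs(y-.19)<.03)&(z>.165)&(z<.21)
for r in range(172,192):
    print(r,[(int(k),*(P[r,k]*1000).round().astype(int).tolist()) for k in np.nonzero(m[r])[0] if k>222][:9])
E
```

```text
172 [(230, 455, 184, 203), (231, 456, 179, 204), (232, 459, 177, 204), (233, 463, 178, 203), (234, 469, 182, 201), (235, 469, 174, 203), (236, 475, 177, 201), (237, 480, 179, 199), (238, 481, 174, 200)]
173 [(230, 452, 179, 201), (231, 456, 180, 200), (232, 459, 177, 200), (233, 461, 173, 201), (234, 465, 174, 200), (235, 471, 179, 197), (236, 473, 173, 199), (237, 477, 175, 197), (238, 481, 174, 197)]
174 [(231, 468, 205, 186), (232, 472, 204, 186), (233, 477, 207, 184), (234, 468, 181, 193), (235, 471, 178, 194), (236, 474, 176, 194), (237, 476, 172, 195), (238, 480, 173, 193), (239, 487, 179, 190)]
175 [(227, 457, 216, 182), (228, 458, 209, 183), (231, 467, 203, 183), (232, 471, 203, 182), (233, 473, 199, 183), (234, 465, 175, 192), (235, 469, 175, 191), (236, 472, 172, 191), (237, 475, 172, 191)]
176 [(227, 452, 207, 181), (228, 456, 206, 181), (230, 464, 207, 179), (231, 466, 201, 180), (232, 472, 207, 177), (233, 475, 203, 178), (234, 468, 181, 186), (235, 470, 176, 187), (236, 475, 178, 185)]
177 [(227, 450, 203, 179), (228, 455, 206, 177), (229, 460, 207, 176), (230, 453, 184
[... 167 characters left out ...]
(229, 457, 201, 174), (230, 450, 178, 183), (231, 453, 175, 183), (232, 469, 200, 172), (233, 475, 206, 169), (234, 466, 178, 180), (235, 467, 173, 181)]
179 [(227, 454, 212, 168), (228, 456, 208, 169), (229, 460, 207, 168), (231, 454, 179, 178), (232, 458, 178, 177), (233, 462, 178, 176), (234, 467, 180, 175), (235, 471, 180, 174), (236, 472, 175, 175)]
180 [(231, 451, 172, 177), (232, 458, 179, 173), (233, 463, 180, 172), (234, 468, 184, 170), (235, 468, 174, 173), (236, 472, 175, 172), (237, 477, 176, 170), (238, 483, 180, 168)]
181 [(231, 455, 182, 169), (232, 459, 181, 169), (233, 460, 176, 170), (234, 465, 178, 168)]
182 []
183 []
184 []
185 []
186 []
187 []
188 []
189 []
190 []
191 []
```

View pics/o1.png

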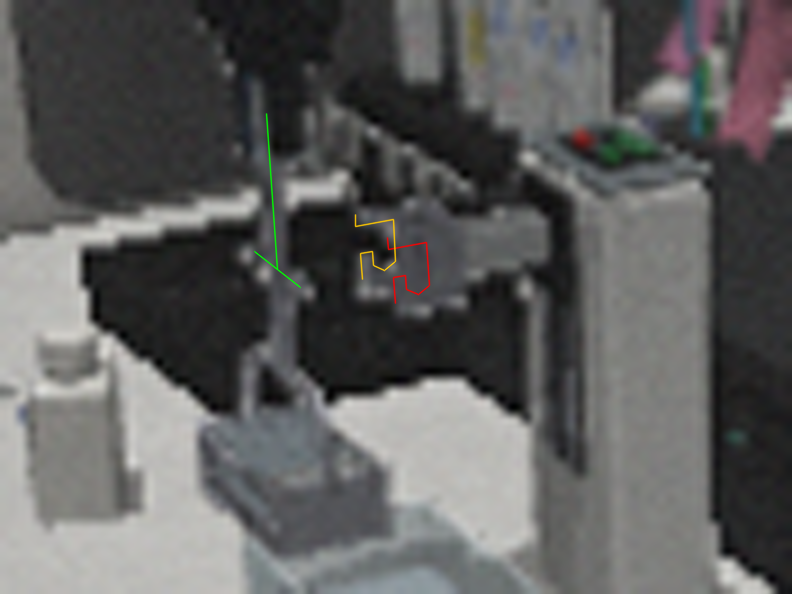

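```bash
python3 - <<'E'
from h import *
to([.440,.1931,.2565],-.05)
E
```

```text
t 6.5 p [0.4072 0.191  0.2576] yaw -0.049 tilt [ 6.e-04 -2.e-04 -1.e+00] F [ 0.33  0.17 -2.49] T [ 0.01  0.01 -0.01] open 0.152 g 58.8
shift mm [32.7 -3.7  1.1] rz 0.001
```

Emit:
{"op": "play_rows", "data": {
  "xyz": [
    [3,-2,0],
    [8,-4,0.5],
    [13,-4,0.5],
    [18,-4,0.5],
    [23,-4,0.5],
    [28,-4,0.5],
    [31,-4,0.5],
    [33,-4,0.5],
    [33,-4,0.5],
    [33,-4,0.5]
  ],
  "rot": [
    [0,0,0],
    [0,0,0],
    [0,0,0],
    [0,0,0],
    [0,0,0],
    [0,0,0],
    [0,0,0],
    [0,0,0],
    [0,0,0],
    [0,0,0]
  ],
  "grip": [0,0,0,0,0,0,0,0,0,0]
}}

```text
time_s: 7.75
eef_pos: [0.4399, 0.1935, 0.2568]
eef_rot: [0.0, 1.0, -0.025, -0.0]
wrist_force: [0.3, 0.1, -2.3]
opening: 0.156
grasp_force: 58.8
```

```bash
python3 - <<'E'
from ov import *
to([.461,.192,.2565],-.05)
d=cam('scene'); overlay(d,(.461,.192,.18),-.05,0,231,180,'o2.png',s=14,w=28,h=21)
d=cam('top'); P=cloud(d); x,y,z=P[...,0],P[...,1],P[...,2]
m=(x>.44)&(x<.48)&(abs(y-.19)<.03)&(z>.15)&(z<.21)
for r in range(212,226): print(r,[(int(k),*(P[r,k]*1000).round().astype(int).tolist()) for k in np.nonzero(m[r])[0]])
E
```

```text
t 7.75 p [0.4399 0.1935 0.2568] yaw -0.049 tilt [-1.e-04  0.e+00 -1.e+00] F [ 0.29  0.06 -2.31] T [-0.04 -0.03  0.01] open 0.156 g 58.8
shift mm [21.1  0.5  0.3] rz 0.001
212 [(204, 479, 189, 201), (205, 478, 185, 204), (206, 478, 182, 206), (207, 478, 180, 206), (208, 478, 177, 204), (209, 479, 175, 200)]
213 [(205, 475, 185, 205), (206, 475, 183, 205), (207, 476, 181, 201), (208, 476, 178, 199), (209, 475, 175, 202), (210, 479, 176, 183)]
214 [(208, 473, 178, 200), (209, 473, 176, 198), (210, 476, 176, 183)]
215 [(208, 470, 177, 204), (209, 471, 176, 197), (210, 473, 176, 181)]
216 []
217 []
218 []
219 []
220 []
221 []
222 []
223 []
224 []
225 []
```

View pics/o2.png

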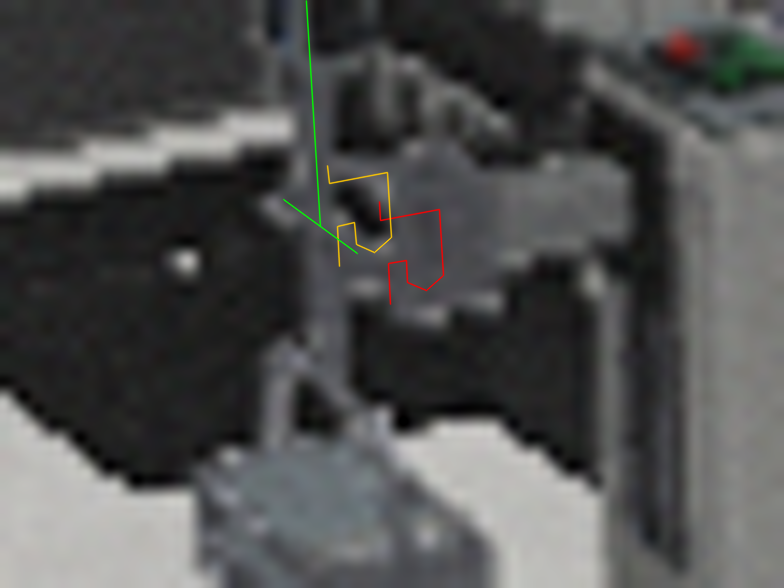

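Emit:
{"op": "play_rows", "data": {
  "xyz": [
    [2,0,0],
    [4,0,0],
    [6,0,0],
    [7,0,0],
    [8,0,0],
    [9,0,0],
    [10,0,0],
    [11,0,0],
    [12,0,0],
    [12,0,0]
  ],
  "rot": [
    [0,0,0],
    [0,0,0],
    [0,0,0],
    [0,0,0],
    [0,0,0],
    [0,0,0],
    [0,0,0],
    [0,0,0],
    [0,0,0],
    [0,0,0]
  ],
  "grip": [0,0,0,0,0,0,0,0,0,0]
}}

```text
time_s: 9.1
eef_pos: [0.4522, 0.1929, 0.2568]
eef_rot: [-0.0, 1.0, -0.025, 0.0]
wrist_force: [-0.4, 0.4, -2.7]
opening: 0.157
grasp_force: 58.8
```

```bash
python3 - <<'E'
from h import *
to([.461,.192,.2565],-.05)
E
```

```text
t 9.1 p [0.4522 0.1929 0.2568] yaw -0.049 tilt [ 1.e-04 -0.e+00 -1.e+00] F [-0.39  0.41 -2.68] T [-0.01 -0.   -0.01] open 0.157 g 58.8
shift mm [8.9 0.4 0.3] rz 0.001
```

Emit:
{"op": "play_rows", "data": {
  "xyz": [
    [1,0,0],
    [2,0,0],
    [3,0,0],
    [4,0,0],
    [5,0,0],
    [6,0,0],
    [7,0,0],
    [8,0,0],
    [8,0,0],
    [8,0,0]
  ],
  "rot": [
    [0,0,0],
    [0,0,0],
    [0,0,0],
    [0,0,0],
    [0,0,0],
    [0,0,0],
    [0,0,0],
    [0,0,0],
    [0,0,0],
    [0,0,0]
  ],
  "grip": [0,0,0,0,0,0,0,0,0,0]
}}

```text
time_s: 10.35
eef_pos: [0.46, 0.1925, 0.2568]
eef_rot: [-0.0, 1.0, -0.025, -0.0]
wrist_force: [0.6, -0.2, -2.4]
opening: 0.152
grasp_force: 58.8
```

```bash
python3 - <<'E'
from h import *
to([.461,.192,.2565],-.05)
E
```

```text
t 10.35 p [0.46   0.1925 0.2568] yaw -0.049 tilt [-0. -0. -1.] F [ 0.57 -0.15 -2.43] T [-0.06 -0.01  0.02] open 0.152 g 58.8
shift mm [1.  0.4 0.3] rz 0.001
```

Emit:
{"op": "play_rows", "data": {
  "xyz": [
    [0.3,0,0],
    [0.6,0,0],
    [0.9,0,0],
    [1.2,0,0],
    [1.5,0,0],
    [1.8,0,0],
    [2,0,0],
    [2,0,0],
    [2,0,0],
    [2,0,0]
  ],
  "rot": [
    [0,0,0],
    [0,0,0],
    [0,0,0],
    [0,0,0],
    [0,0,0],
    [0,0,0],
    [0,0,0],
    [0,0,0],
    [0,0,0],
    [0,0,0]
  ],
  "grip": [0,0,0,0,0,0,0,0,0,0]
}}

```text
time_s: 11.6
eef_pos: [0.462, 0.1924, 0.2568]
eef_rot: [-0.0, 1.0, -0.025, -0.0]
wrist_force: [-0.2, -0.5, -3.2]
opening: 0.153
grasp_force: 58.8
```

```bash
python3 - <<'E'
from h import *
to([.461,.192,.2565],-.05)
E
```

```text
t 11.6 p [0.462  0.1924 0.2568] yaw -0.049 tilt [-0. -0. -1.] F [-0.17 -0.46 -3.2 ] T [ 0.03  0.01 -0.03] open 0.153 g 58.8
shift mm [-1.   0.4  0.3] rz 0.001
```

Emit:
{"op": "play_rows", "data": {
  "xyz": [
    [0.3,0,0],
    [0.6,0,0],
    [0.9,0,0],
    [1.2,0,0],
    [1.5,0,0],
    [1.5,0,0],
    [1.5,0,0],
    [1.5,0,0],
    [1.5,0,0],
    [1.5,0,0]
  ],
  "rot": [
    [0,0,0],
    [0,0,0],
    [0,0,0],
    [0,0,0],
    [0,0,0],
    [0,0,0],
    [0,0,0],
    [0,0,0],
    [0,0,0],
    [0,0,0]
  ],
  "grip": [0,0,0,0,0,0,0,0,0,0]
}}

```text
time_s: 12.85
eef_pos: [0.4635, 0.1923, 0.2568]
eef_rot: [0.0, 1.0, -0.025, -0.0]
wrist_force: [-1.6, -0.5, -2.2]
opening: 0.154
grasp_force: 58.9
```

```bash
python3 - <<'E'
from h import *
to([.461,.192,.2565],-.05)
E
```

```text
t 12.85 p [0.4635 0.1923 0.2568] yaw -0.049 tilt [-1.e-04  0.e+00 -1.e+00] F [-1.64 -0.46 -2.16] T [0.06 0.22 0.03] open 0.154 g 58.9
shift mm [-2.5  0.4  0.3] rz 0.001
```

Contact with the back wall is felt (Fx -1.6 N, Ty 0.22 N m), so the throat centre is about 2 mm back. I'll back off and lower.

Emit:
{"op": "play_rows", "data": {
  "xyz": [
    [-1,0,0],
    [-2.1,0,0],
    [-2.1,0,1],
    [-2.1,0,2],
    [-2.1,0,3.5],
    [-2.1,0,5],
    [-2.1,0,6.5],
    [-2.1,0,8],
    [-2.1,0,9],
    [-2.1,0,9]
  ],
  "rot": [
    [0,0,0],
    [0,0,0],
    [0,0,0],
    [0,0,0],
    [0,0,0],
    [0,0,0],
    [0,0,0],
    [0,0,0],
    [0,0,0],
    [0,0,0]
  ],
  "grip": [0,0,0,0,0,0,0,0,0,0]
}}

```text
time_s: 14.1
eef_pos: [0.4614, 0.1924, 0.2477]
eef_rot: [0.0, 1.0, -0.025, -0.0]
wrist_force: [-0.6, 0.1, -3.3]
opening: 0.154
grasp_force: 58.8
```

```bash
cat >> h.py <<'E'
def avg(n=6):
    F=[];T=[]
    for _ in range(n):
        vision.camera('scene'); o=readout.get_obs(); F.append(o['wrist_force']); T.append(o['torque'])
    print('avgF',np.mean(F,0).round(2),'sd',np.std(F,0).round(2),'avgT',np.mean(T,0).round(3))
E
python3 - <<'E'
from h import *
avg()
to([.461,.192,.2438],-.05)
E
```

```text
avgF [-0.05 -0.21 -2.84] sd [0.57 0.23 0.49] avgT [-0.011 -0.    -0.002]
t 14.4 p [0.4615 0.1924 0.2479] yaw -0.049 tilt [ 2.e-04 -1.e-04 -1.e+00] F [ 0.02 -0.17 -3.13] T [ 0.01 -0.03 -0.01] open 0.154 g 58.8
shift mm [-0.5  0.4  4.1] rz 0.001
```

Emit:
{"op": "play_rows", "data": {
  "xyz": [
    [-0.4,0,1],
    [-0.4,0,2],
    [-0.4,0,3],
    [-0.4,0,4],
    [-0.4,0,5],
    [-0.4,0,6],
    [-0.4,0,7],
    [-0.4,0,8],
    [-0.4,0,9],
    [-0.4,0,9]
  ],
  "rot": [
    [0,0,0],
    [0,0,0],
    [0,0,0],
    [0,0,0],
    [0,0,0],
    [0,0,0],
    [0,0,0],
    [0,0,0],
    [0,0,0],
    [0,0,0]
  ],
  "grip": [0,0,0,0,0,0,0,0,0,0]
}}

```text
time_s: 15.65
eef_pos: [0.4612, 0.1924, 0.2389]
eef_rot: [-0.0, 1.0, -0.025, 0.0]
wrist_force: [0.6, -0.3, 0.2]
opening: 0.155
grasp_force: 59.1
```

```bash
python3 - <<'E'
from h import *
avg(10)
to([.461,.192,.2364],-.05)
E
```

```text
avgF [ 0.61 -0.12 -0.78] sd [0.43 0.29 0.43] avgT [-0.024 -0.167  0.   ]
t 16.15 p [0.4612 0.1924 0.2389] yaw -0.049 tilt [ 3.e-04 -0.e+00 -1.e+00] F [ 1.29 -0.23 -0.62] T [-0.02 -0.17  0.01] open 0.153 g 59.1
shift mm [-0.1  0.4  2.5] rz 0.001
```

Emit:
{"op": "play_rows", "data": {
  "xyz": [
    [0.2,0,0],
    [0.5,0,0],
    [0.8,0,0],
    [0.8,0,0.5],
    [0.8,0,1],
    [0.8,0,1.5],
    [0.8,0,2],
    [0.8,0,2.5],
    [0.8,0,2.5],
    [0.8,0,2.5]
  ],
  "rot": [
    [0,0,0],
    [0,0,0],
    [0,0,0],
    [0,0,0],
    [0,0,0],
    [0,0,0],
    [0,0,0],
    [0,0,0],
    [0,0,0],
    [0,0,0]
  ],
  "grip": [0,0,0,0,0,0,0,0,0,0]
}}

```text
time_s: 17.4
eef_pos: [0.4617, 0.1924, 0.2363]
eef_rot: [-0.0, 1.0, -0.025, -0.0]
wrist_force: [-3.0, 0.8, 0.3]
opening: 0.154
grasp_force: 59.2
```

```bash
python3 - <<'E'
from h import *
avg(14)
to([.461,.192,.2364],-.05)
E
```

```text
avgF [-2.66  0.15 -0.28] sd [0.53 0.48 0.25] avgT [0.011 0.573 0.032]
t 18.1 p [0.4618 0.1924 0.2363] yaw -0.049 tilt [-2.e-04 -0.e+00 -1.e+00] F [-3.35  0.2  -0.35] T [-0.03  0.59  0.02] open 0.152 g 59.2
shift mm [-0.8  0.4 -0.1] rz 0.001
```

Emit:
{"op": "play_rows", "data": {
  "xyz": [
    [-0.2,0,0],
    [-0.4,0,0],
    [-0.6,0,0],
    [-0.6,0,0.3],
    [-0.6,0,0.6],
    [-0.6,0,0.8],
    [-0.6,0,0.8],
    [-0.6,0,0.8],
    [-0.6,0,0.8],
    [-0.6,0,0.8]
  ],
  "rot": [
    [0,0,0],
    [0,0,0],
    [0,0,0],
    [0,0,0],
    [0,0,0],
    [0,0,0],
    [0,0,0],
    [0,0,0],
    [0,0,0],
    [0,0,0]
  ],
  "grip": [0,0,0,0,0,0,0,0,0,0]
}}

```text
time_s: 19.35
eef_pos: [0.4614, 0.1924, 0.2356]
eef_rot: [-0.0, 1.0, -0.025, 0.0]
wrist_force: [0.5, -0.3, -0.2]
opening: 0.152
grasp_force: 59.2
```

```bash
python3 - <<'E'
from ov import *
avg(19)
to([.461,.192,.2364],-.05)
d=cam('scene'); overlay(d,(.461,.192,.18),-.05,.0075,231,180,'o3.png',s=14,w=28,h=21)
E
```

```text
avgF [ 0.9  -0.38  0.27] sd [0.54 0.45 0.4 ] avgT [-0.027 -0.188  0.028]
t 20.3 p [0.4613 0.1924 0.2355] yaw -0.049 tilt [ 2.e-04 -1.e-04 -1.e+00] F [ 1.87 -0.76  0.13] T [-0.05 -0.24  0.08] open 0.154 g 59.3
shift mm [-0.3  0.4 -0.9] rz 0.001
```

View pics/o3.png

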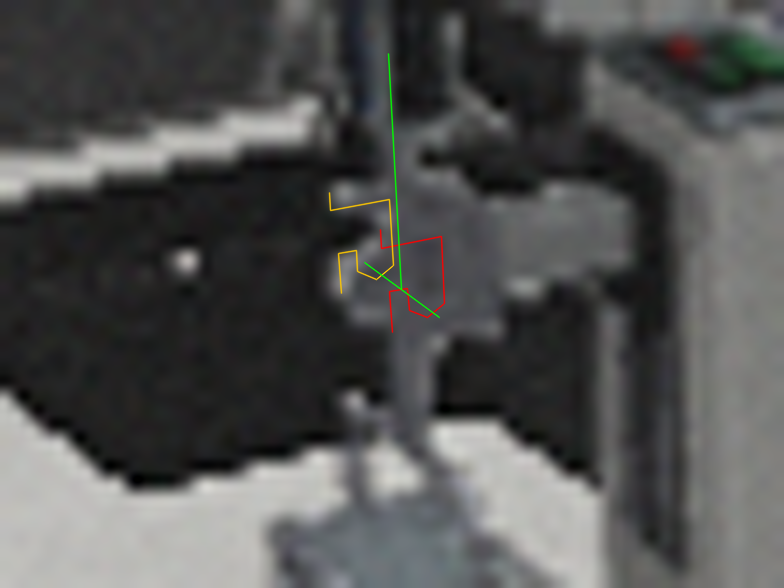

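Emit:
{"op": "play_rows", "data": {
  "xyz": [
    [0.1,0,0],
    [0.3,0,-0.2],
    [0.3,0,-0.5],
    [0.3,0,-0.5],
    [0.3,0,-0.5],
    [0.3,0,-0.5],
    [0.3,0,-0.5],
    [0.3,0,-0.5],
    [0.3,0,-0.5],
    [0.3,0,-0.5]
  ],
  "rot": [
    [0,0,0],
    [0,0,0],
    [0,0,0],
    [0,0,0],
    [0,0,0],
    [0,0,0],
    [0,0,0],
    [0,0,0],
    [0,0,0],
    [0,0,0]
  ],
  "grip": [0,0,0,0,0,0,0,0,0,0]
}}

```text
time_s: 21.6
eef_pos: [0.4615, 0.1924, 0.236]
eef_rot: [0.0, 1.0, -0.025, -0.0]
wrist_force: [-1.2, 0.1, -0.2]
opening: 0.156
grasp_force: 59.2
```

```bash
python3 - <<'E'
from h import *
avg(19)
to([.461,.192,.2364],-.05)
E
```

```text
avgF [-0.25 -0.1   0.09] sd [0.52 0.51 0.38] avgT [-0.002  0.055  0.031]
t 22.55 p [0.4615 0.1924 0.236 ] yaw -0.049 tilt [-1.e-04 -0.e+00 -1.e+00] F [-0.34 -0.3   0.72] T [-0.02  0.11 -0.01] open 0.15 g 59.2
shift mm [-0.5  0.4 -0.4] rz 0.001
```

All forces are near zero, so the arm carries the weight. Releasing gently.

Emit:
{"op": "play_rows", "data": {
  "xyz": [
    [0,0,0],
    [0,0,0],
    [0,0,0],
    [0,0,0],
    [0,0,0],
    [0,0,0],
    [0,0,0],
    [0,0,0],
    [0,0,0],
    [0,0,0]
  ],
  "rot": [
    [0,0,0],
    [0,0,0],
    [0,0,0],
    [0,0,0],
    [0,0,0],
    [0,0,0],
    [0,0,0],
    [0,0,0],
    [0,0,0],
    [0,0,0]
  ],
  "grip": [0.1,0.14,0.16,0.18,0.21,0.25,0.32,0.4,0.5,0.5]
}}

```text
time_s: 23.8
eef_pos: [0.4615, 0.1924, 0.236]
eef_rot: [-0.0, 1.0, -0.025, -0.0]
wrist_force: [-0.2, -0.4, 0.1]
opening: 0.501
grasp_force: 0.0
```

```bash
python3 - <<'E'
from h import *
avg(4)
to([.461,.192,.3364],-.05)
E
```

```text
avgF [-0.55 -0.05 -0.02] sd [0.57 0.65 0.33] avgT [ 0.001 -0.013  0.012]
t 24.0 p [0.4616 0.1924 0.236 ] yaw -0.049 tilt [ 0. -0. -1.] F [-0.37  0.03  0.11] T [-0.01  0.01  0.04] open 0.498 g 0.0
shift mm [  -0.5    0.4 -100.4] rz 0.001
```

Emit:
{"op": "play_rows", "data": {
  "xyz": [
    [0,0,-3],
    [0,0,-10],
    [0,0,-20],
    [0,0,-35],
    [0,0,-50],
    [0,0,-65],
    [0,0,-80],
    [0,0,-90],
    [0,0,-95],
    [0,0,-95]
  ],
  "rot": [
    [0,0,0],
    [0,0,0],
    [0,0,0],
    [0,0,0],
    [0,0,0],
    [0,0,0],
    [0,0,0],
    [0,0,0],
    [0,0,0],
    [0,0,0]
  ],
  "grip": [0.5,0.5,0.5,0.5,0.5,0.5,0.5,0.5,0.5,0.5]
}}

```text
time_s: 25.25
eef_pos: [0.4616, 0.1924, 0.3311]
eef_rot: [-0.0, 1.0, -0.025, 0.0]
wrist_force: [0.4, 0.4, 0.1]
opening: 0.498
grasp_force: 0.0
```

```bash
python3 - <<'E'
from ov import *
d=cam('scene','s9.png'); overlay(d,(.461,.192,.18),-.05,.0075,231,185,'o4.png',s=12,w=32,h=24)
P=cloud(d); c=d['color'].astype(int); m=(c[...,2]>c[...,0]+50)&(c[...,2]>c[...,1]+30)&(abs(P[...,0]-.461)<.03)&(abs(P[...,1]-.192)<.03)&(P[...,2]>.15)
print(m.sum(),P[m].mean(0).round(4),P[m].min(0).round(4),P[m].max(0).round(4)); to([.461,.192,.3364])
E
```

```text
30 [0.458  0.1858 0.2393] [0.4539 0.1763 0.2203] [0.4678 0.1941 0.254 ]
t 25.3 p [0.4614 0.1924 0.3306] yaw -0.049 tilt [-6.e-04  1.e-04 -1.e+00] F [-0.89  0.71 -0.36] T [-0.04  0.07 -0.02] open 0.497 g 0.0
shift mm [-0.4  0.4 -5.8] rz None
```

View pics/o4.png

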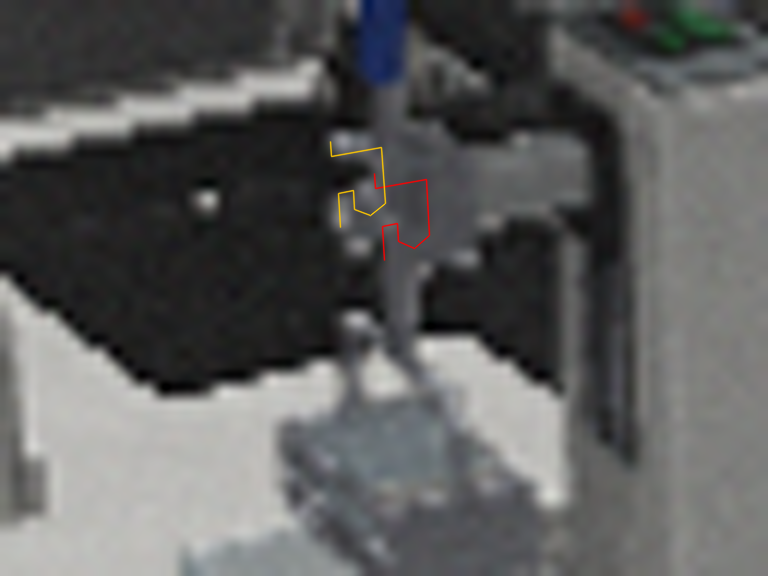

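The carrier hangs upright in the hooks, with the neck at (395,270) and the blue grip at (380,40). The gripper is clear, so I'm handing in.

```bash
python3 -c "
from bench import ctrl
print(ctrl.hand_in())"
```

```text
the job is handed in; nothing more can be done
None
```

The carrier hangs upright by its pin in the dip arm's hooks, let go with the arm carrying its weight and the gripper clear; I handed the job in at about 25 s, and no verdict came back.

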